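# File the drilled sample board in the lever arch file

## Robot

A 6-joint arm with a two-finger parallel gripper is mounted at the origin on the work surface. World frame = base frame: x ahead of the robot, y to its left, z up, the work surface at z = 0. Lengths are in mm, angles in rad, forces in N, time in s.
With the tool pointing down it reaches from about 400 to 925 mm from the base axis. Payload 3.4 kg.
Tool frame: the origin (TCP) lies on the centre line of the jaws, within the pads' length; the fingertips stand bot.nose_length ahead of it and the grasp point (between the pads) lies 3 mm ahead of it (bot.nose_length is the distance from the TCP to the fingertips, in mm); z points along the fingers, y is the line along which they close (so a half turn about z gives the same grasp; the last joint's range is limited). The gripper opens to 85 mm and grips with 20 to 120 N. Pads are 22 mm wide; open, the fingers measure 114 mm over their backs; the gripper's body (76 mm by 85 mm) begins 54 mm behind the grasp point. The pads swing forward as they close: fully open they stand 13 mm farther back than shut.
Start: joints at [1.188, 0.307, 1.506, -0, 1.328, -0.073], TCP at [174.775, 547.8, 253.305] pointing down, gripper open.
Joint ranges: [-3.12, 3.12], [-1.05, 2.28], [0.14, 2.33], [-1.42, 4.57], [0.1, 2.73], [-2.68, 2.68]. Speed limits (rad/s): [2.57, 2.57, 3.14, 3.14, 3.14, 3.14].

## Interface

Orientations are given as a 3x3 rotation matrix whose columns are the frame's x, y, z axes.
In Python, from rig import bot gives the robot as it stands. The module is installed in compiled form; this text tells all that it offers.
- The arm moves only by the tool servo_tool, never from a script. Its argument "rows" is text: rows parted by semicolons, each of 6 numbers parted by spaces: the shift along the tool's x, y, z in shares of 100 cm (1.0 is 100 cm), then the turn, a rotation vector about the tool's x, y, z in a scale on which 1.0 is 180 degrees. A call has exactly 8 rows; each row is the pose to reach, as a shift and turn from the pose commanded when the call began, along the tool's axes at that moment; what a row does not reach only later rows make up. A row lasts 1/8 s, in which the tool goes at most 62.5 mm and 10.7 degrees, less where a joint would pass 70% of its speed; a pose out of reach is approached as far as the arm can. Shift and turn numbers lie between -1 and 1, and a call with a number outside is refused. A call with a gripper value outside its range is refused whole. "hand" is the closure, from 0 (fully open) to 1 (shut), set as the call begins (left out, the last holds). The fingers move at their own pace and stop on an object; "grip_force" is the grip in N (left out, the last holds). Time passes only in rows, so rows that repeat a pose let the fingers close, or fill a call up. It gives the time, the measured TCP pose, the force, the opening and the grip force at its end, in the units of the state.
- bot.read_state(): the state, without advancing time (a new reading comes with each control period).
- bot.capture(name): name is "side" or "top" or "wrist"; returns (picture, depth): 400x640x3 uint8, red, green, blue; 400x640 float32, mm along the optical axis (not along the pixel's ray), 0 where there is no reading.
- bot.camera_params(name): a dict with "mtx" (3x3 intrinsics, pixels), "dist_coeffs" ([k1, k2, p1, p2, k3] as OpenCV has them; the pictures are not rectified), "extrinsics" (4x4, takes a point from world to camera coordinates). Camera axes: x right, y down, z forward; pixel columns grow to the right and rows downward; lengths in mm; the calibration is good to about 2 mm. A picture is of the moment at which its call begins: read the wrist's pose just before it. camera_params takes no time and is no camera call; for the wrist camera it gives the pose at the moment of the call.
- bot.close_job(): hands the job in; it is judged then, once.
The state is a dict: "clock": time; "joint_positions": joint angles; "qvel": joint speeds; "tau": joint torques, N m; "position": TCP position; "ee_rot": TCP orientation; "contact_force": force on the tool from outside, world axes, zero at the start; "torque": the same for the moment, N m; "finger_gap": opening from 0.0 (shut) to 1.0 (fully open); "finger_force": force on a finger pad.
Only numpy, scipy, OpenCV 4.12 (cv2) and the standard library are available. Lean on these libraries where they do the work, as an engineer would, in place of code of your own. Each camera call takes 0.05 s, during which the arm holds its last target. There are 200 camera calls.

## Task

Put the two-hole wood sample board into the lever arch file: lift the file's lever until the rings spring open, thread the board's two holes over the two posts, feeling for them gently rather than forcing the board, and let it lie flat on the boards already filed. Then press the lever down fully home so that the rings close again, and leave the other things on the bench where they are.

Things in the scene. Friction and masses are not known exactly. Their poses are not given: they have to be found in the camera images.
- file: Lever arch file, fixed on the bench: dark wooden back 6 mm thick, x -75 to +125, y -85 to +140 mm in its frame; origin on the bench under the nominal midpoint of its two posts, z up. The posts and the boards already filed sit on a steel rail screwed tight through slots, so they stand up to 8 mm either way along y from nominal: unreported, different each time. Their x is true.
- posts_nominal (a point): Fixed point of the file at x = y = 0, 58 mm above the bench: the nominal middle between the tops of the two upright steel posts, which stand 80 mm apart (y = -40 and +40 mm) plus the unreported rail shift along y. Posts are 7 mm in diameter, their last 5 mm tapering to 3 mm.
- seat (a point): Fixed point of the file at x = -13 mm, y = 0, 28 mm above the bench: where the sample's origin belongs but for the rail shift along y. It is the top of two boards (48 by 104 mm, 8 mm thick) already on the posts.
- lever (a joint): Lever angle: 0 = down, at its stop, rings shut, lever level and pointing to the file's +x; 1.0 = up, at its stop, rings open. Over-centre: below about 0.25 a spring holds it down (about 3 N at the tab lifts it) and brings it home; above it the spring throws it up and holds it there (about 3 to 10 N at the tab presses it down).
- lever_hinge (a point): Lever hinge: at x = +40, y = +110 mm in the file's frame, 36 mm above the bench; the axis runs along the file's y.
- lever_tab (a point): Centre of the lever's finger tab, a steel roller 16 mm in diameter and 24 mm long along the file's y, 70 mm from the hinge axis. The lever arm (10 mm wide, 4 mm thick) joins it from the hinge side. Pinched across its two ends (24 mm) from above it turns in the grip as the lever swings; it can also be pushed down from above.
- rings (a joint): Opening angle of the two 6 mm steel wire rings: 0 = shut, 0.9 = open, 0.9 times the lever's angle. They hinge at x = +40, y = -40 and +40 mm of the file, 14 mm above the bench. Shut they arch over to the posts (83 mm high), ending in 28 mm wide crossbars that cap the post tops, so nothing can be threaded; open they lean to +x, reaching x = +95 mm.
- sample: Sample board to file, loose, flat on the bench: pale wood, 50 mm (x) by 110 mm (y) by 16 mm thick, 49 to 98 g; origin at the centre of its underside, z up. Two round 9.5 mm holes right through at x = +13 mm, y = -40 and +40 mm. Filed, its +x points the way of the file's +x.
- offcut: Bystander: pale wood board 50 by 85 by 16 mm, loose, flat on the bench, with one hole of 19 mm in its middle; origin at the centre of its underside. It and the sample may stand in either of two places, one nearer the robot.
- wheel: Bystander: wooden spoked wheel lying flat, 124 mm diameter, 26 mm high, loose; origin at the centre of its underside.
- glue: Bystander: white glue bottle, 60 mm diameter, 160 mm high, loose, standing; origin at the centre of its underside.
- screwdriver: Bystander: screwdriver lying on the bench, about 200 mm long, loose.
Not all that is in view belongs to the job. What is shaped like the sample but blue or yellow is not meant.

How it is judged (in metres and radians):
On the way, in this order (a step that is already met when the one before it is completed fails the run):
1. the lever is lifted and the rings are open (value of joint lever above 0.85 rad and value of joint rings above 0.6 rad), for 0.2 s.
2. with the rings still open the sample lies flat on the filed boards, threaded on both posts, let go (value of joint rings above 0.6 rad and z of sample in the frame of file between 0.025 and 0.031 m and x of sample in the frame of file between -0.018 and -0.008 m and y of sample in the frame of file between -0.013 and 0.013 m and angle between sample's own z axis and vertical below 0.06 rad and angle between the x axis of sample and the x axis of file, either way round below 0.08 rad and contact force between the fingers and sample below 0.5 N), for 0.2 s.
At the end, for the whole second after the job is handed in: Lever and rings within 0.08 rad of shut; the sample at rest on the filed boards with both posts through its holes: flat (0.06 rad), square (0.08 rad), underside 25 to 31 mm above the bench, centre within 5 mm of x = -13 mm and 13 mm of y = 0 in the file's frame (value of joint each of lever, rings below 0.08 rad and z of sample in the frame of file between 0.025 and 0.031 m and x of sample in the frame of file between -0.018 and -0.008 m and y of sample in the frame of file between -0.013 and 0.013 m and angle between sample's own z axis and vertical below 0.06 rad and angle between the x axis of sample and the x axis of file, either way round below 0.08 rad and linear speed of sample below 0.02 m/s); the robot touches nothing.
It fails at once if the sample is forced against the file with more than 25 N (contact force between sample and file above 25 N).
It fails at once if a bystander is moved more than 20 mm (distance of any of offcut, wheel, glue, screwdriver from where it was at the start of the episode above 0.02 m).
It also fails if it takes over 72 s, if anything falls off the work surface, if the arm or the gripper's body presses on something with over 40 N, if the wrist force passes 120 N, or if a joint passes its speed limit or range.

## Working session

There is one attempt and no reset: what is moved stays moved. The work goes in short steps, Python scripts to look and compute and a tool call to move; the robot and the scene stay as the last step left them, time stands still between calls to the robot, and variables do not carry over. Pictures are saved under pics/ and viewed, at most 10 in all, crops included, and the job is handed in when it is done.

Besides the shell and the picture viewer there is one more tool, called after "Call:" as name(argument=value, ...) on one line, values as JSON. servo_tool: Moves the arm, as the interface text tells. Its arguments: {"type":"object","properties":{"rows":{"type":"string"},"hand":{"type":"number"},"grip_force":{"type":"number"}},"required":["rows"]}

```bash
mkdir -p pics
cat > h.py <<'E'
import numpy as np, cv2
from rig import bot
def cap(n):
    p=bot.camera_params(n); im,d=bot.capture(n); return im[:,:,::-1].copy(),d,p
def ray(p,uv):
    K=np.array(p["mtx"]);D=np.array(p["dist_coeffs"]);E=np.array(p["extrinsics"])
    n=cv2.undistortPoints(np.array(uv,float).reshape(-1,1,2),K,D).reshape(-1,2)
    R=E[:3,:3];c=-R.T@E[:3,3]
    return c,np.c_[n,np.ones(len(n))]@R
def onz(p,uv,z):
    c,d=ray(p,uv); return c+d*((z-c[2])/d[:,2])[:,None]
def pts(p,uv,dep):
    c,d=ray(p,uv); return c+d*np.array([dep[int(round(v)),int(round(u))] for u,v in uv])[:,None]
def proj(p,X):
    E=np.array(p["extrinsics"]);r=cv2.projectPoints(np.array(X,float).reshape(-1,1,3),cv2.Rodrigues(E[:3,:3])[0],E[:3,3],np.array(p["mtx"]),np.array(p["dist_coeffs"]))[0]
    return r.reshape(-1,2)
E
python3 - <<'E'
from h import *
import pickle
s=bot.read_state();print(s["position"],s["ee_rot"],bot.nose_length)
for n in("top","side"):
    im,d,p=cap(n);cv2.imwrite(f"pics/{n}0.png",im);pickle.dump((im,d,p),open(n+".pkl","wb"));c,r=ray(p,[(320,200)]);print(n,c,r)
E
```

```text
[174.51100336 547.19959474 252.39119914] [[-9.52723285e-01  3.03838437e-01 -7.38871595e-04]
 [ 3.03839304e-01  9.52721468e-01 -1.86574796e-03]
 [ 1.37052887e-04 -2.00203976e-03 -9.99997987e-01]] 22.0
top [ 412.24513666  -45.05850246 1203.07901688] [[ 0.12287316 -0.01021005 -0.99247248]]
side [  10.97262958 -687.62298946  775.54225088] [[ 0.482325    0.58547453 -0.6516186 ]]
```

View pics/top0.png

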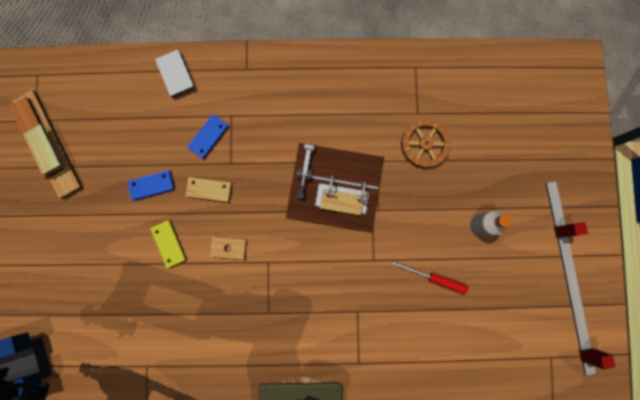

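View pics/side0.png

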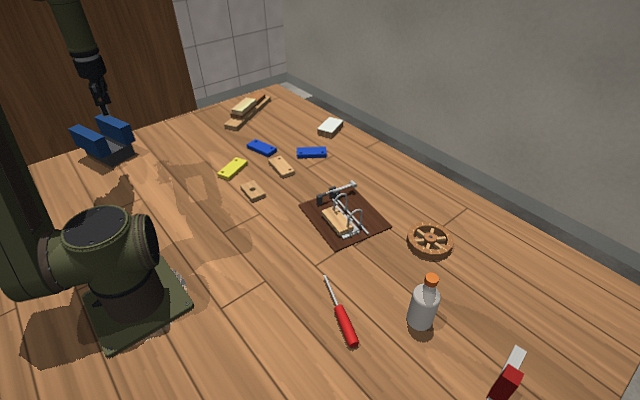

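Top view candidates: two-hole pale board at (208,189), which is the sample; one-hole offcut (228,248); blue boards (208,136) and (151,185); yellow board (168,244); and the boards already on the file (343,203). In the side view the sample is at (281,166), the offcut at (253,191) and the file at (345,215). I'll measure these and check the choice in a crop.

Run:
```python
from h import *
import pickle
T=pickle.load(open("top.pkl","rb"));S=pickle.load(open("side.pkl","rb"))
im=T[0]; a=cv2.resize(im[120:240,170:400],None,fx=3.4,fy=3.4,interpolation=cv2.INTER_CUBIC);cv2.imwrite("pics/topc.png",a)
def comp(im,mask,seed):
    n,l=cv2.connectedComponents(mask.astype(np.uint8));u,v=seed;k=l[v-3:v+4,u-3:u+4];k=k[k>0];k=np.bincount(k).argmax();return (l==k)
for nm,(im,d,p),sm,fl in(("top",T,(208,189),(370,170)),("side",S,(281,166),(375,228))):
    hsv=cv2.cvtColor(im,cv2.COLOR_BGR2HSV);u,v=sm;print(nm,"hsv sample",hsv[v,u-6],"bench",hsv[v+14,u-20],"file",hsv[fl[1],fl[0]])
    u0,v0=sm; X=onz(p,[sm],16);print(X,pts(p,[sm],d))
    # height map
    vv,uu=np.mgrid[0:400,0:640];uv=np.c_[uu.ravel(),vv.ravel()]
    c,r=ray(p,uv);P=(c+r*d.ravel()[:,None]).reshape(400,640,3)
    np.save(nm+"P.npy",P)
    m=(P[:,:,2]>9)&(P[:,:,2]<24)
    b=comp(im,m,sm);q=P[b];print(b.sum(),np.median(q,0));print(cv2.minAreaRect(q[:,:2].astype(np.float32)))
    m=(hsv[:,:,2]<75)&(abs(P[:,:,2]-6)<6)
    b=comp(im,m,fl);q=P[b];hull=cv2.convexHull(np.argwhere(b)[:,::-1].astype(np.int32));print("file",b.sum(),cv2.minAreaRect(onz(p,hull.reshape(-1,2),6)[:,:2].astype(np.float32)),np.median(q[:,2]))
```

```text
top hsv sample [ 21 125 187] bench [ 13 159 151] file [  9 179  77]
[[591.66230665 227.88567752  16.        ]] [[592.09148741 228.53858264  13.1604085 ]]
846 [591.65544704 227.67069421  15.52516012]
((592.4509887695312, 228.38209533691406), (111.6949691772461, 50.86404037475586), 81.98368072509766)Traceback (most recent call last):
  File "<stdin>", line 17, in <module>
  File "<stdin>", line 6, in comp
ValueError: attempt to get argmax of an empty sequence
```

View pics/topc.png

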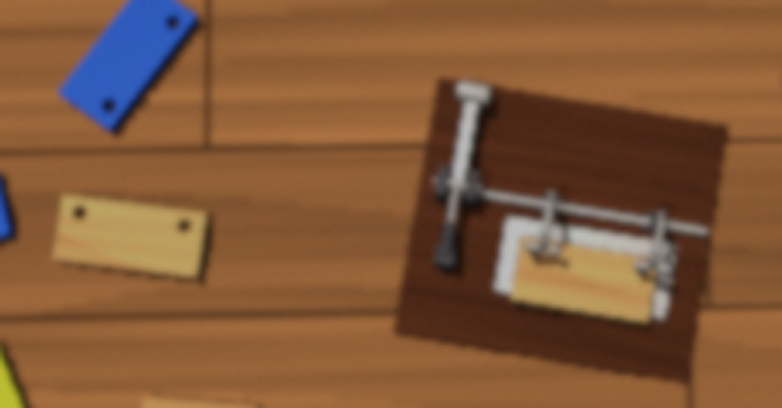

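The crop confirms the sample at crop (130,235): pale, two holes at (80,212) and (184,226), so its +x points away from the robot, roughly like the file's. The lever tab is at (472,93), the hinge at (457,183) and the rings at (550,240) and (657,260).

Run:
```python
from h import *
import pickle
for nm,fl,sm,hr in(("top",(370,170),(208,189),150),("side",(375,228),(281,166),150)):
    im,d,p=pickle.load(open(nm+".pkl","rb"))
    vv,uu=np.mgrid[0:400,0:640];c,r=ray(p,np.c_[uu.ravel(),vv.ravel()]);P=(c+r*d.ravel()[:,None]).reshape(400,640,3)
    hsv=cv2.cvtColor(im,cv2.COLOR_BGR2HSV)
    m=((hsv[:,:,2]<100)&(hsv[:,:,0]<20)&(hsv[:,:,1]>100)).astype(np.uint8)
    n,l,st,ce=cv2.connectedComponentsWithStats(m);k=l[fl[1],fl[0]];print(nm,k,st[k])
    q=np.argwhere(l==k)[:,::-1]
    X=onz(p,q,6)[:,:2].astype(np.float32);print("file",cv2.minAreaRect(X),cv2.boxPoints(cv2.minAreaRect(X)).round(1).tolist(),"z",np.median(P[l==k][:,2]))
    # sample: pale top face
    m=((hsv[:,:,0]>16)&(hsv[:,:,0]<28)&(hsv[:,:,2]>120)).astype(np.uint8)
    m=cv2.morphologyEx(m,cv2.MORPH_OPEN,np.ones((2,2)))
    n,l,st,ce=cv2.connectedComponentsWithStats(m);w=l[sm[1]-3:sm[1]+4,sm[0]-3:sm[0]+4].ravel();k=np.bincount(w[w>0]).argmax()
    q=np.argwhere(l==k)[:,::-1];X=onz(p,q,16)[:,:2].astype(np.float32)
    print("sample",st[k],cv2.minAreaRect(X),np.median(P[l==k][:,2]))
    u=np.array(proj(p,[[592,228,16]])[0]);print(u)
    # dark holes
    if nm=="top":
        g=im[:,:,2].astype(float)
        for s in((193.5,182.4),(224,186.5)):
            a,b=int(s[0]),int(s[1]);w=g[b-4:b+5,a-4:a+5];w=np.clip(np.median(w)-15-w,0,None);yy,xx=np.mgrid[-4:5,-4:5]
            print("hole",onz(p,[(a+(w*xx).sum()/w.sum(),b+(w*yy).sum()/w.sum())],16))
        for z,s in((36,(308.5,147.5)),):print("tab",onz(p,[s],z))
```

```text
top 15 [ 309  146   75   41 2049]
file ((649.5325927734375, -125.72994232177734), (186.81356811523438, 77.27144622802734), 79.18297576904297) [[594.0999755859375, -210.1999969482422], [670.0, -224.6999969482422], [705.0, -41.20000076293945], [629.0999755859375, -26.700000762939453]] z 5.768415791641246
sample [187 178  45  25 812] ((589.7496948242188, 226.90914916992188), (112.29454803466797, 50.7553596496582), 80.93902587890625) 15.412237358291122
[207.95691004 188.86963124]
hole [[610.34421157 266.92027918  16.        ]]
hole [[598.99525642 187.88296677  16.        ]]
tab [[690.96564129 -30.049215    36.        ]]
side 40 [ 299  186   93   67 1915]
file ((587.5289916992188, -98.71221923828125), (228.8394775390625, 198.20523071289062), 79.4621810913086) [[469.20001220703125, -193.10000610351562], [664.0, -229.3000030517578], [705.9000244140625, -4.300000190734863], [511.0, 31.899999618530273]] z 7.2927859294198925
sample [278 159  13  15  74] ((590.7138671875, 219.99496459960938), (82.92402648925781, 38.70390319824219), 78.08882141113281) 17.962081092468168
[281.93272235 164.83485103]
```

```bash
cat >> h.py <<'E'
def go(pos,yaw):
    """shift(cm)/turn(deg) in tool axes to TCP pos, pointing down with tool y at world direction yaw(deg from world +x)"""
    s=bot.read_state();R=np.array(s["ee_rot"]);y=np.array([np.cos(np.radians(yaw)),np.sin(np.radians(yaw)),0]);z=np.array([0,0,-1.]);x=np.cross(y,z)
    t=cv2.Rodrigues(R.T@np.c_[x,y,z])[0].ravel()
    print("shift cm",(R.T@(np.array(pos)-s["position"])/10).round(2),"turn",np.degrees(t).round(2),"t",s["clock"])
E
python3 -c "
from h import *
go((520,230,260),79.5)
p=bot.camera_params('wrist');s=bot.read_state();c,r=ray(p,[(320,200)]);print(np.array(s['ee_rot']).T@(c-s['position']),np.array(s['ee_rot']).T@r[0])"
```

```text
shift cm [-42.55 -19.73  -0.72] turn [-0.11 -0.01 -7.19] t 0.1
[  84.78882357    0.76082906 -120.75204813] [-0.32298816  0.00309966  0.94641977]
```

The rows are not in the units I measure in: shifts go in shares of 100 cm and turns go in shares of 180 degrees. I convert before sending: -44.8 cm is -0.448, -39.2 cm is -0.392, -7.2 degrees is -0.04.

Call:
servo_tool(rows="-0.056 -0.022 0 0 0 -0.0056; -0.112 -0.045 0 0 0 -0.0111; -0.168 -0.067 0 0 0 -0.0167; -0.224 -0.09 0 0 0 -0.0222; -0.28 -0.112 0 0 0 -0.0278; -0.336 -0.135 0 0 0 -0.0333; -0.392 -0.157 0 0 0 -0.0389; -0.448 -0.185 0 0 0 -0.04", hand=0)

```text
clock: 1.1
position: [546.5, 234.2, 252.9]
ee_rot: [[-0.983, 0.182, -0.0], [0.182, 0.983, 0.0], [0.001, 0.0, -1.0]]
contact_force: [1.1, 0.9, -1.0]
finger_gap: 1.002
finger_force: 0.0
```

```bash
cat > sm.py <<'E'
from h import *
im,d,p=cap("wrist");cv2.imwrite("pics/w1.png",im);np.save("w1d.npy",d)
print(bot.read_state()["position"])
hsv=cv2.cvtColor(im,cv2.COLOR_BGR2HSV)
m=((hsv[:,:,0]>16)&(hsv[:,:,0]<28)&(hsv[:,:,2]>120)).astype(np.uint8);m=cv2.morphologyEx(m,cv2.MORPH_OPEN,np.ones((3,3)))
n,l,st,ce=cv2.connectedComponentsWithStats(m)
for k in range(1,n):
    if st[k,4]>1500:
        q=np.argwhere(l==k)[:,::-1];X=onz(p,q,16)[:,:2].astype(np.float32);print(st[k],ce[k].round(1),hsv[l==k].mean(0).round(),cv2.minAreaRect(X),"top z",np.median(pts(p,q[::37],d)[:,2]))
        cs,hh=cv2.findContours((l==k).astype(np.uint8),cv2.RETR_CCOMP,cv2.CHAIN_APPROX_NONE)
        for c,h in zip(cs,hh[0]):
            if h[3]>=0 and cv2.contourArea(c)>25:
                print(" hole",cv2.minEnclosingCircle(c)[0],onz(p,[cv2.minEnclosingCircle(c)[0]],16)[0].round(1))
go((590,-100,260),79.5)
E
python3 sm.py
```

```text
[552.87684183 228.06476646 252.77677737]
[ 232   46   57   54 1965] [266.3  70.6] [ 18. 137. 208.] ((442.0760498046875, 195.23410034179688), (51.635414123535156, 49.80535125732422), 84.48793029785156) top z 16.1097476644876
[ 271  183  100   45 4028] [321.1 204.9] [ 20. 129. 211.] ((590.5885009765625, 229.1665802001953), (111.01914978027344, 50.662628173828125), 81.65978240966797) top z 15.759997698131656
 hole (286.5, 217.5) [597.3 187.9  16. ]
 hole (356.6864318847656, 215.17796325683594) [609.1 267.1  16. ]
[   0  209   76   39 2395] [ 34.7 226.2] [ 18. 133. 209.] ((554.607666015625, -121.1739501953125), (104.34561157226562, 49.882076263427734), 78.98925018310547) top z 28.14774971487509
shift cm [ -9.75 -31.55  -0.53] turn [-0.24  0.38 -0.21] t 1.15
```

To row units: -31 cm is -0.31, -27 cm is -0.27.

Call:
servo_tool(rows="-0.01 -0.045 0 0 0 0; -0.02 -0.09 0 0 0 0; -0.03 -0.135 0 0 0 0; -0.04 -0.18 0 0 0 0; -0.05 -0.225 0 0 0 0; -0.06 -0.27 0 0 0 0; -0.07 -0.31 0 0 0 0; -0.07 -0.31 0 0 0 0")

```text
clock: 2.15
position: [557.5, -84.6, 252.8]
ee_rot: [[-0.983, 0.186, -0.001], [0.186, 0.983, -0.001], [0.001, -0.001, -1.0]]
contact_force: [-0.0, 1.4, -0.0]
finger_gap: 1.0
finger_force: 0.0
```

Run:
```python
from h import *
import pickle
w=cap("wrist");im,d,p=w;pickle.dump(w,open("w2.pkl","wb"));cv2.imwrite("pics/w2.png",im)
print(bot.read_state()["position"])
```

```text
[557.27899962 -82.99783197 252.76905684]
```

View pics/w2.png

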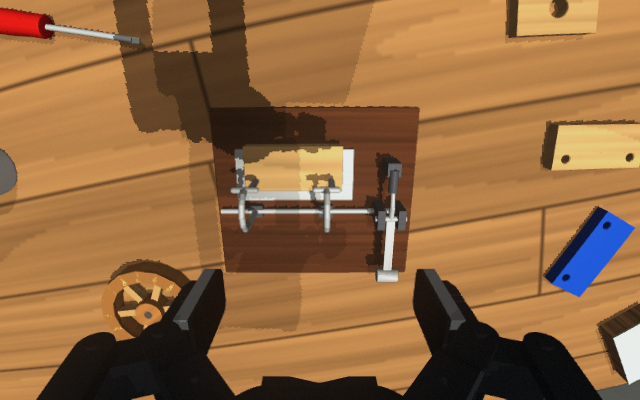

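The file's corners are at about (213,107), (418,107), (407,272) and (224,272). The tab is at (387,276), the hinge at (390,215) and the filed boards span (240..343, 146..190). Next: file pose, tab position and rail shift.

```bash
cat > fm.py <<'E'
from h import *
import pickle,sys
im,d,p=pickle.load(open(sys.argv[1],"rb"))
hsv=cv2.cvtColor(im,cv2.COLOR_BGR2HSV)
vv,uu=np.mgrid[0:400,0:640];c,r=ray(p,np.c_[uu.ravel(),vv.ravel()]);P=(c+r*d.ravel()[:,None]).reshape(400,640,3)
m=((hsv[:,:,0]<12)|(hsv[:,:,0]>170))&(hsv[:,:,2]<115)&(abs(P[:,:,2]-6)<3)
m=cv2.morphologyEx(m.astype(np.uint8),cv2.MORPH_OPEN,np.ones((3,3)))
n,l,st,ce=cv2.connectedComponentsWithStats(m);k=st[1:,4].argmax()+1;print(st[k])
q=np.argwhere(l==k)[:,::-1];R=cv2.minAreaRect(onz(p,q,6)[:,:2].astype(np.float32));B=cv2.boxPoints(R);print(R,np.median(P[l==k][:,2]))
cx=np.array(R[0]);ang=np.radians(R[2]);# choose x axis nearest world x
cands=[ang+i*np.pi/2 for i in range(4)];a=min(cands,key=lambda t:abs(np.arctan2(np.sin(t),np.cos(t))));ex=np.array([np.cos(a),np.sin(a)]);ey=np.array([-ex[1],ex[0]])
o=cx-25*ex-27.5*ey;print("origin",o,"yaw",np.degrees(np.arctan2(*ex[::-1])))
F=np.c_[(P[:,:,:2]-o)@ex,(P[:,:,:2]-o)@ey] if 0 else np.dstack([(P[:,:,:2]-o)@ex,(P[:,:,:2]-o)@ey,P[:,:,2]])
def st_(nm,m):
    q=F[m];print(nm,len(q),"med",np.median(q,0).round(1),"1%",np.percentile(q,1,0).round(1),"99%",np.percentile(q,99,0).round(1))
inf=(F[:,:,0]>-70)&(F[:,:,0]<130)
st_("board",inf&(abs(F[:,:,2]-28)<2.5)&(abs(F[:,:,1])<80)&(F[:,:,0]<20)&(hsv[:,:,0]>12)&(hsv[:,:,1]>70))
st_("rail?",inf&(abs(F[:,:,1])<80)&(F[:,:,0]<35)&(hsv[:,:,1]<40)&(F[:,:,2]>8)&(F[:,:,2]<24)&(hsv[:,:,2]>120))
st_("tab",(F[:,:,0]>95)&(F[:,:,0]<125)&(abs(F[:,:,1]-110)<25)&(F[:,:,2]>30))
for nm,y in(("r-",-40),("r+",40)):st_(nm,inf&(F[:,:,2]>55)&(abs(F[:,:,1]-y)<25)&(abs(F[:,:,0])<60))
np.save("file.npy",np.r_[o,np.arctan2(*ex[::-1])])
E
python3 fm.py w2.pkl; python3 fm.py top.pkl 2>&1|tail -8
```

```text
[ 220  214  157   58 6882]
((647.4864501953125, -125.63699340820312), (185.11773681640625, 76.27909851074219), 79.28502655029297) 5.8948274333722
origin [ 617.80945062 -148.00942502] yaw -10.714973449707028
board 1582 med [-60.5  22.8  27.9] 1% [-69.8 -26.   26.1] 99% [-48.9  74.9  29.8]
rail? 1225 med [-36.   16.4  12.3] 1% [-68.5 -57.1  10.3] 99% [-17.3  79.7  16. ]
                       quantiles=q,
    ...<2 lines>...
                       out=out,
                       weights=wgt)
    slices_having_nans = np.isnan(arr[-1, ...])
                                  ~~~^^^^^^^^^
IndexError: index -1 is out of bounds for axis 0 with size 0
  return _methods._mean(a, axis=axis, dtype=dtype,
  ret = um.true_divide(
Traceback (most recent call last):
  File "fm.py", line 19, in <module>
    st_("tab",(F[:,:,0]>95)&(F[:,:,0]<125)&(abs(F[:,:,1]-110)<25)&(F[:,:,2]>30))
    ~~~^^^^^^^^^^^^^^^^^^^^^^^^^^^^^^^^^^^^^^^^^^^^^^^^^^^^^^^^^^^^^^^^^^^^^^^^^
  File "fm.py", line 15, in st_
    q=F[m];print(nm,len(q),"med",np.median(q,0).round(1),"1%",np.percentile(q,1,0).round(1),"99%",np.percentile(q,99,0).round(1))
                                                              ~~~~~~~~~~~~~^^^^^^^
IndexError: index -1 is out of bounds for axis 0 with size 0
```

```bash
python3 - <<'E'
s=open("fm.py").read()
a=s.index("m=((hsv");b=s.index("cx=np.array")
s=s[:a]+'''m=((hsv[:,:,0]<13)|(hsv[:,:,0]>170))&(hsv[:,:,2]<115)&(abs(P[:,:,2]-6)<5)&(np.hypot(P[:,:,0]-587,P[:,:,1]+99)<165)&(cv2.erode((P[:,:,2]>2.8).astype(np.uint8),np.ones((1,1)))>0)
m=cv2.morphologyEx(m.astype(np.uint8),cv2.MORPH_OPEN,np.ones((3,3)))
n,l,st,ce=cv2.connectedComponentsWithStats(m)
m=np.isin(l,[k for k in range(1,n) if st[k,4]>150])
q=np.argwhere(m)[:,::-1];R=cv2.minAreaRect(onz(p,q,6)[:,:2].astype(np.float32));print(len(q),R)
'''+s[b:].replace('q=F[m];','q=F[m]\n    if len(q)<5:return\n    ')
open("fm.py","w").write(s)
E
python3 fm.py top.pkl;python3 fm.py w2.pkl
```

```text
2804 ((594.4969482421875, -95.5772705078125), (225.62648010253906, 198.5500946044922), 80.3763427734375)
origin [ 565.25143509 -118.51086944] yaw -9.623657226562521
board 508 med [-15.6   6.5  27.9] 1% [-37.1 -44.1  25.6] 99% [ 9.6 55.8 30.4]
rail? 305 med [16.7 20.8 12.1] 1% [-29.7 -57.5   8.2] 99% [26.6 70.4 17.3]
tab 71 med [108.7 108.9  41.5] 1% [96.7 97.2 34.7] 99% [118.8 120.3  46.3]
r- 61 med [  5.3 -39.5  76.6] 1% [ -3.7 -51.8  57.1] 99% [ 34.7 -26.8  85.6]
r+ 65 med [ 6.1 40.4 73.3] 1% [-2.7 28.9 58.8] 99% [38.9 52.3 84.6]
17037 ((591.4810180664062, -96.01963806152344), (223.24191284179688, 197.88011169433594), 79.27738952636719)
origin [ 561.80103671 -118.3881138 ] yaw -10.722610473632834
board 4118 med [-14.8   5.4  28. ] 1% [-35.9 -44.8  26.1] 99% [11.3 56.1 29.7]
rail? 1355 med [18.7 22.8 11.9] 1% [-28.9 -58.2  10.2] 99% [27.2 69.9 13.6]
tab 345 med [106.2 109.   41.2] 1% [95.7 98.  31.7] 99% [115.3 121.5  44.8]
r- 7530 med [-20.7 -28.5 297.6] 1% [-24.  -41.7  62.2] 99% [ 27.9 -15.3 315. ]
r+ 4708 med [-21.2  41.5 309.3] 1% [-28.2  16.1  61.8] 99% [ 28.5  64.8 317.2]
```

```bash
python3 -c "
from h import *
go((690.5,-30.5,100),79.3)"
```

```text
shift cm [-12.14   7.62  15.27] turn [ 0.02 -0.07  0.05] t 2.2
```

To row units: 18 cm is 0.18, 17 cm is 0.17.

Call:
servo_tool(rows="-0.03 0.02 0.03 0 0 0; -0.06 0.04 0.06 0 0 0; -0.09 0.06 0.09 0 0 0; -0.121 0.076 0.12 0 0 0; -0.121 0.076 0.153 0 0 0; -0.121 0.076 0.17 0 0 0; -0.121 0.076 0.18 0 0 0; -0.121 0.076 0.18 0 0 0", hand=0.4)

```text
clock: 3.2
position: [690.0, -29.1, 73.3]
ee_rot: [[-0.983, 0.182, -0.001], [0.182, 0.983, 0.0], [0.001, 0.0, -1.0]]
contact_force: [-0.7, -0.3, -0.2]
finger_gap: 0.598
finger_force: 0.0
```

```bash
python3 -c "
from h import *
go((690.5,-30.5,39),79.3)
im,d,p=cap('wrist')
cv2.imwrite('pics/w3.png',im)
print(proj(p,[[690.5,-30.5,36]]))"
```

```text
shift cm [-0.07 -0.12  3.43] turn [ 0.   -0.03  0.21] t 3.2
[[315.20594741 256.61921284]]
```

View pics/w3.png

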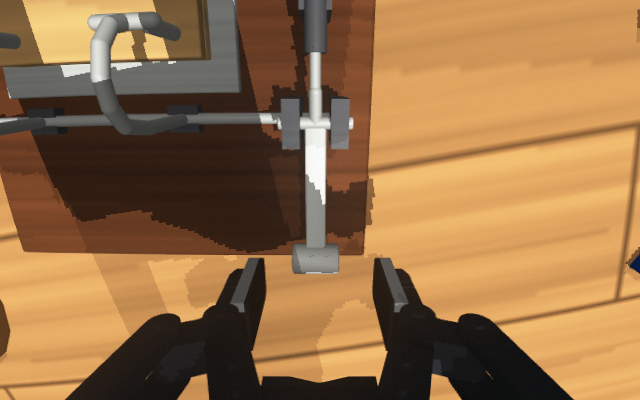

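The roller sits at (315,258) and the prediction was (315,257), midway between the fingers. I'll go down and pinch.

Call:
servo_tool(rows="0 -0.001 0.01 0 0 0; -0.001 -0.001 0.02 0 0 0; -0.001 -0.001 0.03 0 0 0; -0.001 -0.001 0.034 0 0 0; -0.001 -0.001 0.034 0 0 0; -0.001 -0.001 0.034 0 0 0; -0.001 -0.001 0.034 0 0 0; -0.001 -0.001 0.034 0 0 0")

```text
clock: 4.25
position: [691.5, -30.6, 39.7]
ee_rot: [[-0.983, 0.182, 0.001], [0.182, 0.983, -0.0], [-0.001, 0.0, -1.0]]
contact_force: [-1.1, -0.1, -0.0]
finger_gap: 0.599
finger_force: 0.0
```

Call:
servo_tool(rows="0 0 0 0 0 0; 0 0 0 0 0 0; 0 0 0 0 0 0; 0 0 0 0 0 0; 0 0 0 0 0 0; 0 0 0 0 0 0; 0 0 0 0 0 0; 0 0 0 0 0 0", hand=1, grip_force=30)

```text
clock: 5.25
position: [691.2, -31.1, 39.5]
ee_rot: [[-0.983, 0.182, 0.0], [0.182, 0.983, -0.001], [-0.0, -0.001, -1.0]]
contact_force: [-1.6, -5.0, 3.3]
finger_gap: 0.272
finger_force: 31.6
```

To row units: -4.18 cm is -0.0418, -3.72 cm is -0.0372.

Call:
servo_tool(rows="0.0002 0 -0.0056 0 0 0; 0.0009 0 -0.0112 0 0 0; 0.002 0 -0.0166 0 0 0; 0.0036 0 -0.022 0 0 0; 0.0055 0 -0.0273 0 0 0; 0.0079 0 -0.0323 0 0 0; 0.0107 0 -0.0372 0 0 0; 0.0139 0 -0.0418 0 0 0")

```text
clock: 6.25
position: [677.4, -28.5, 80.4]
ee_rot: [[-0.983, 0.182, -0.001], [0.182, 0.983, -0.001], [0.0, -0.001, -1.0]]
contact_force: [-0.9, -4.8, -1.4]
finger_gap: 0.27
finger_force: 29.7
```

To row units: 1.8 cm is 0.018, -1.21 cm is -0.0121.

Call:
servo_tool(rows="0.0026 0 -0.0033 0 0 0; 0.0054 0 -0.0064 0 0 0; 0.0084 0 -0.0094 0 0 0; 0.0115 0 -0.0121 0 0 0; 0.0148 0 -0.0147 0 0 0; 0.018 0 -0.0169 0 0 0; 0.018 0 -0.0169 0 0 0; 0.018 0 -0.0169 0 0 0")

```text
clock: 7.25
position: [659.5, -25.2, 97.8]
ee_rot: [[-0.983, 0.182, -0.001], [0.182, 0.983, -0.001], [0.001, -0.001, -1.0]]
contact_force: [-1.6, -4.6, 0.7]
finger_gap: 0.273
finger_force: 30.2
```

To row units: -12 cm is -0.12, -9 cm is -0.09.

Call:
servo_tool(rows="0 0 0 0 0 0; 0 0 0 0 0 0; 0 0 0 0 0 0; 0 0 -0.01 0 0 0; 0 0 -0.03 0 0 0; 0 0 -0.06 0 0 0; 0 0 -0.09 0 0 0; 0 0 -0.12 0 0 0", hand=0.3)

```text
clock: 8.25
position: [660.0, -24.6, 219.8]
ee_rot: [[-0.983, 0.182, 0.001], [0.182, 0.983, 0.0], [-0.001, 0.0, -1.0]]
contact_force: [-0.0, -0.2, 0.3]
finger_gap: 0.699
finger_force: 0.0
```

Run:
```python
from h import *
import pickle
print(bot.read_state()["position"])
w=cap("wrist");cv2.imwrite("pics/w4.png",w[0]);pickle.dump(w,open("w4.pkl","wb"))
go((540,-100,260),79.3)
```

```text
[659.97582687 -24.6021761  219.79393249]
shift cm [10.63 -9.62 -3.64] turn [0.05 0.49 0.21] t 8.3
```

Move over the file to measure the exposed posts, and check that the rings are open.

To row units: 12.5 cm is 0.125, 12 cm is 0.12.

Call:
servo_tool(rows="0.02 -0.02 -0.006 0 0 0; 0.04 -0.04 -0.01 0 0 0; 0.06 -0.06 -0.01 0 0 0; 0.08 -0.08 -0.01 0 0 0; 0.1 -0.096 -0.01 0 0 0; 0.12 -0.096 -0.01 0 0 0; 0.125 -0.096 -0.01 0 0 0; 0.125 -0.096 -0.01 0 0 0")

```text
clock: 9.3
position: [520.0, -96.3, 228.5]
ee_rot: [[-0.983, 0.182, 0.001], [0.182, 0.983, -0.0], [-0.002, 0.0, -1.0]]
contact_force: [0.4, 0.5, -0.2]
finger_gap: 0.699
finger_force: 0.0
```

Run:
```python
from h import *
import pickle
print(bot.read_state()["position"])
w=cap("wrist");pickle.dump(w,open("w5.pkl","wb"))
fx,fy,a=np.load("file.npy")
u=proj(w[2],[[fx,fy,40]])[0].astype(int);print(u)
x0=max(u[0]-130,0);y0=max(u[1]-90,0);print(x0,y0)
cv2.imwrite("pics/w5.png",cv2.resize(w[0][y0:y0+180,x0:x0+260],None,fx=3,fy=3,interpolation=cv2.INTER_CUBIC))
```

```text
[519.98787981 -96.30162025 228.53785789]
[303 222]
173 132
```

View pics/w5.png

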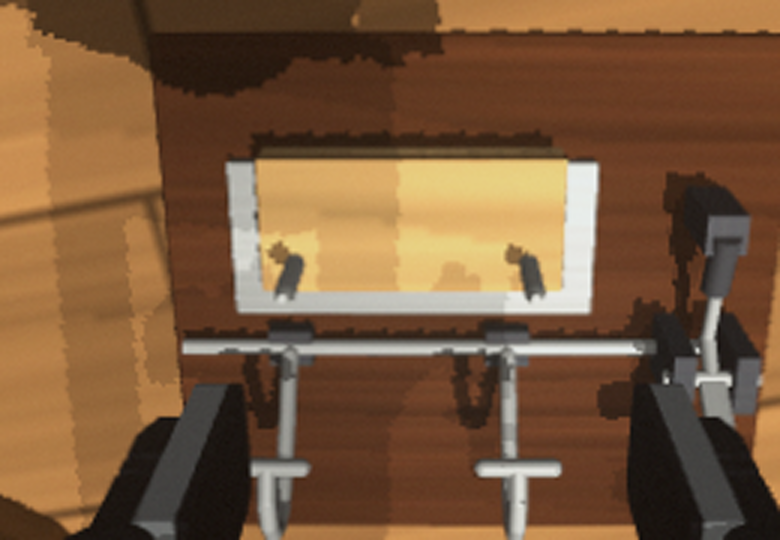

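The rings are open. The post tips are at crop (286,296) and (536,296), i.e. full-image pixels (268.3,230.7) and (351.7,230.7).

```bash
python3 - <<'E'
from h import *
import pickle
im,d,p=pickle.load(open("w5.pkl","rb"))
fx,fy,a=np.load("file.npy");ex=np.array([np.cos(a),np.sin(a)]);ey=np.array([-ex[1],ex[0]]);o=np.array([fx,fy]);print(o,np.degrees(a))
X=onz(p,[(268.3,230.7),(351.7,230.7)],58);print(X,(X[:,:2]-o)@ex,(X[:,:2]-o)@ey,np.degrees(np.arctan2(*(X[1]-X[0])[:2]))*-1,np.linalg.norm(X[1]-X[0]))
# second view w4: segment posts by depth height
for n in("w5","w4"):
    im,d,p=pickle.load(open(n+".pkl","rb"))
    vv,uu=np.mgrid[0:400,0:640];c,r=ray(p,np.c_[uu.ravel(),vv.ravel()]);P=(c+r*d.ravel()[:,None]).reshape(400,640,3)
    F=np.dstack([(P[:,:,:2]-o)@ex,(P[:,:,:2]-o)@ey,P[:,:,2]])
    for y in(-40,40):
        for lo,hi in((33,54),(54,61)):
            m=(abs(F[:,:,0])<15)&(abs(F[:,:,1]-y)<22)&(F[:,:,2]>lo)&(F[:,:,2]<hi)
            if m.sum()>3:print(n,y,lo,m.sum(),np.median(F[m],0).round(1),F[m].max(0).round(1))
    m=(abs(F[:,:,2]-28)<2.5)&(abs(F[:,:,1])<80)&(F[:,:,0]<20)&(F[:,:,0]>-50)
    print(n,"board",np.percentile(F[m],[1,99],axis=0).round(1)[:,:2],cv2.minAreaRect(P[m][:,:2].astype(np.float32)))
go((590.5,229.3,100),171.6)
E
sed -i 's/^im,d,p=pickle/&/' fm.py; python3 fm.py w5.pkl | head -2
```

```text
[ 561.80103671 -118.3881138 ] -10.722610473632834
[[ 556.21933354 -150.86821947   58.        ]
 [ 570.58015143  -73.51912542   58.        ]] [0.55882192 0.27775534] [-32.95148544  45.71894383] -10.517910173492172 78.67093135790657
w5 -40 33 65 [ -1.9 -33.7  44.6] [  2.5 -31.5  54. ]
w5 -40 54 31 [  0.  -34.6  56.1] [  3.2 -31.9  58.3]
w5 40 33 69 [-2.  44.4 44.9] [ 3.7 48.4 54. ]
w5 40 54 29 [-0.4 45.  56.1] [ 2.  47.2 58.6]
w5 board [[-36.3 -45.8]
 [ 10.8  56. ]] ((550.3829345703125, -111.06632995605469), (104.30864715576172, 48.3390998840332), 79.29719543457031)
w4 -40 33 105 [  0.9 -31.7  44.1] [  4.7 -30.   53.9]
w4 -40 54 49 [  0.8 -32.9  56.6] [  4.  -30.6  59.5]
w4 40 33 47 [ 0.4 48.4 45. ] [ 3.9 49.2 54. ]
w4 40 54 43 [ 0.9 46.  56.1] [ 3.4 48.4 58.7]
w4 board [[-35.7 -44.7]
 [ 11.3  57. ]] ((550.9661254882812, -110.514404296875), (104.32327270507812, 48.05067443847656), 79.40026092529297)
shift cm [-0.95 33.3  12.85] turn [-8.000e-02  7.000e-02 -9.207e+01] t 9.35
16718 ((591.44384765625, -96.039306640625), (223.0723876953125, 198.15838623046875), 79.39718627929688)
origin [ 561.81070022 -118.46978976] yaw -10.602813720703125
```

To row units: 33.3 cm is 0.333, 31 cm is 0.31, -80 degrees is -0.4444.

Call:
servo_tool(rows="0 0.045 0 0 0 -0.0556; 0 0.09 0 0 0 -0.1111; 0 0.135 0 0 0 -0.1667; 0 0.18 0.01 0 0 -0.2222; -0.002 0.225 0.03 0 0 -0.2778; -0.004 0.27 0.06 0 0 -0.3333; -0.006 0.31 0.08 0 0 -0.3889; -0.009 0.333 0.1 0 0 -0.4444", hand=0.2)

```text
clock: 10.35
position: [590.3, 232.4, 126.8]
ee_rot: [[-0.343, -0.939, 0.001], [-0.939, 0.343, 0.001], [-0.001, -0.001, -1.0]]
contact_force: [-0.5, -0.7, 0.3]
finger_gap: 0.8
finger_force: 0.0
```

```bash
python3 -c "
from h import *
go((590.5,229.3,80),171.6)"
```

```text
shift cm [ 0.29 -0.13  4.68] turn [ -0.04   0.05 -11.63] t 10.35
```

To row units: 4.7 cm is 0.047, 4 cm is 0.04, -11.6 degrees is -0.0644.

Call:
servo_tool(rows="0.001 0 0.01 0 0 -0.0333; 0.002 0 0.025 0 0 -0.0644; 0.002 0 0.04 0 0 -0.0644; 0.002 0 0.047 0 0 -0.0644; 0.002 0 0.047 0 0 -0.0644; 0.002 0 0.047 0 0 -0.0644; 0.002 0 0.047 0 0 -0.0644; 0.002 0 0.047 0 0 -0.0644")

```text
clock: 11.35
position: [588.5, 227.8, 81.6]
ee_rot: [[-0.155, -0.988, 0.001], [-0.988, 0.155, -0.0], [0.0, -0.001, -1.0]]
contact_force: [-0.2, 0.9, 0.5]
finger_gap: 0.8
finger_force: 0.0
```

```bash
sed -i 's/"pics\/w1.png"/"pics\/w6.png"/; s/(590,-100,260),79.5/(590.5,229.3,26),171.6/' sm.py; python3 sm.py
```

```text
[588.43542816 227.79331465  81.48372907]
[ 529   31   90   55 2399] [561.6  49.4] [ 18. 137. 206.] ((438.43572998046875, 149.52955627441406), (27.209928512573242, 48.6169319152832), 84.4340591430664) top z 16.262069027156457
[ 517   94   95   94 5242] [565.8 151.3] [ 18. 134. 223.] ((442.1398010253906, 194.7608184814453), (52.486881256103516, 50.31523895263672), 84.16181182861328) top z 16.197973298044346
[ 275  215   83   97 7060] [316.1 264.3] [ 20. 125. 228.] ((593.9545288085938, 250.3131866455078), (68.51432800292969, 50.35299301147461), 81.86674499511719) top z 16.1564492977499
 hole (297.016845703125, 291.4101257324219) [609.3 267.2  16. ]
shift cm [-0.18 -0.18  5.55] turn [-0.06 -0.01 -0.52] t 11.4
```

To row units: 5.5 cm is 0.055, 5 cm is 0.05, -0.4 degrees is -0.0022.

Call:
servo_tool(rows="-0.001 -0.001 0.01 0 0 -0.0022; -0.002 -0.002 0.025 0 0 -0.0022; -0.002 -0.002 0.04 0 0 -0.0022; -0.002 -0.002 0.05 0 0 -0.0022; -0.002 -0.002 0.055 0 0 -0.0022; -0.002 -0.002 0.055 0 0 -0.0022; -0.002 -0.002 0.055 0 0 -0.0022; -0.002 -0.002 0.055 0 0 -0.0022")

```text
clock: 12.4
position: [590.7, 230.3, 26.6]
ee_rot: [[-0.15, -0.989, 0.002], [-0.989, 0.15, -0.002], [0.002, -0.002, -1.0]]
contact_force: [0.4, 0.3, 0.3]
finger_gap: 0.797
finger_force: 0.0
```

Call:
servo_tool(rows="0 0 0 0 0 0; 0 0 0 0 0 0; 0 0 0 0 0 0; 0 0 0 0 0 0; 0 0 0 0 0 0; 0 0 0 0 0 0; 0 0 0 0 0 0; 0 0 0 0 0 0", hand=1, grip_force=30)

```text
clock: 13.4
position: [590.7, 230.3, 26.6]
ee_rot: [[-0.15, -0.989, 0.002], [-0.989, 0.15, -0.002], [0.002, -0.002, -1.0]]
contact_force: [-1.2, -0.5, 5.8]
finger_gap: 0.582
finger_force: 32.0
```

```bash
python3 -c "
from h import *
s=bot.read_state();print(s['position'],s['ee_rot'],s['contact_force'],s['torque'])
im,d,p=cap('wrist')
cv2.imwrite('pics/w7.png',im)"
```

```text
[590.66452501 230.3269247   26.61977402] [[-0.14965747 -0.98873636  0.0017484 ]
 [-0.98873624  0.14965374 -0.00209698]
 [ 0.0018117  -0.00204253 -0.99999627]] [-1.21499313 -0.47992053  5.83596375] [-0.01728649  0.14889001  0.0257983 ]
```

To row units: -13.5 cm is -0.135, -11 cm is -0.11.

Call:
servo_tool(rows="0 0 -0.005 0 0 0; 0 0 -0.02 0 0 0; 0 0 -0.05 0 0 0; 0 0 -0.08 0 0 0; 0 0 -0.11 0 0 0; 0 0 -0.135 0 0 0; 0 0 -0.135 0 0 0; 0 0 -0.135 0 0 0")

```text
clock: 14.45
position: [589.5, 230.4, 160.5]
ee_rot: [[-0.15, -0.989, -0.0], [-0.989, 0.15, -0.003], [0.003, -0.0, -1.0]]
contact_force: [-0.4, 0.5, -1.0]
finger_gap: 0.574
finger_force: 31.4
```

```bash
cat > inh.py <<'E'
from h import *
import sys
s=bot.read_state();R=np.array(s["ee_rot"]);t=np.array(s["position"]);print(t.round(1),s["contact_force"].round(2) if hasattr(s["contact_force"],"round") else s["contact_force"],s["torque"],s["finger_gap"])
im,d,p=cap("wrist");cv2.imwrite(sys.argv[1],im)
vv,uu=np.mgrid[0:400,0:640];c,r=ray(p,np.c_[uu.ravel(),vv.ravel()]);P=((c+r*d.ravel()[:,None])-t)@R
P=P.reshape(400,640,3)
hsv=cv2.cvtColor(im,cv2.COLOR_BGR2HSV)
m=(abs(P[:,:,2]-10)<8)&(hsv[:,:,0]>14)&(hsv[:,:,0]<30)&(hsv[:,:,2]>60)&(abs(P[:,:,0])<80)&(abs(P[:,:,1])<35)
m=cv2.morphologyEx(m.astype(np.uint8),cv2.MORPH_OPEN,np.ones((3,3)))
q=P[m>0];print(len(q),np.percentile(q,[1,50,99],axis=0).round(1))
A=np.c_[q[:,:2],np.ones(len(q))];k=np.linalg.lstsq(A,q[:,2],rcond=None)[0];print("plane slope",k)
zt=k[2];Xt=lambda uv:(onzt(uv))
def tool(uv):
    c,r=ray(p,uv);c=(c-t)@R;r=r@R;return c+r*((zt-c[2])/r[:,2])[:,None]
cs,hh=cv2.findContours(m,cv2.RETR_CCOMP,cv2.CHAIN_APPROX_NONE)
for cc,h in zip(cs,hh[0]):
    if h[3]>=0 and cv2.contourArea(cc)>30:
        ctr=cv2.minEnclosingCircle(cc);M=cv2.moments(cc);g=(M["m10"]/M["m00"],M["m01"]/M["m00"]);print("hole px",np.round(g,1),ctr[1],"tool",tool([g])[0].round(1))
    elif h[3]<0 and cv2.contourArea(cc)>1500:print("outline",cv2.minAreaRect(tool(cc.reshape(-1,2))[:,:2].astype(np.float32)))
E
python3 inh.py pics/w8.png
```

```text
[589.5 230.4 160.5] [-0.37  0.46 -1.04] [ 0.00262069 -0.0079824  -0.00094003] 0.5740450148377235
23829 [[-52.1 -24.7   9.3]
 [ 12.3   0.2  10.6]
 [ 56.1  24.   15.3]]
plane slope [ 4.72504161e-03 -5.63587505e-03  1.06215038e+01]
outline ((1.9454498291015625, -0.4028739929199219), (50.38014221191406, 111.8163070678711), 89.48346710205078)
hole px [294.3 344.2] 7.648629188537598 tool [-35.4 -12.4  10.6]
hole px [286.9 192.7] 11.543496131896973 tool [ 42.5 -13.3  10.6]
```

View pics/w8.png

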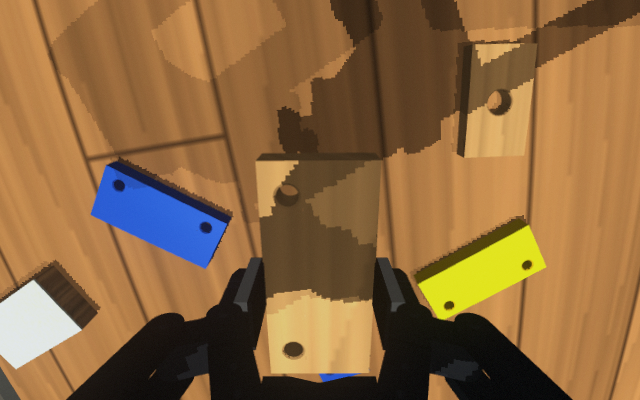

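```bash
python3 -c "
from h import *
go((551,-108.2,160),169.1)"
```

```text
shift cm [34.03 -1.29  0.1 ] turn [ 0.05 -0.19  2.3 ] t 14.5
```

To row units: 34 cm is 0.34, 31.5 cm is 0.315, 2.3 degrees is 0.0128.

Call:
servo_tool(rows="0.025 -0.001 0 0 0 0.0028; 0.07 -0.003 0 0 0 0.0056; 0.12 -0.005 0 0 0 0.0083; 0.17 -0.007 0 0 0 0.0128; 0.22 -0.009 0 0 0 0.0128; 0.27 -0.011 0 0 0 0.0128; 0.315 -0.013 0 0 0 0.0128; 0.34 -0.013 0 0 0 0.0128")

```text
clock: 15.5
position: [533.1, 68.8, 139.4]
ee_rot: [[-0.271, -0.962, 0.025], [-0.958, 0.267, -0.105], [0.095, -0.052, -0.994]]
contact_force: [1.3, 0.2, -1.2]
finger_gap: 0.576
finger_force: 31.4
```

To row units: 6 cm is 0.06, 5 cm is 0.05.

Call:
servo_tool(rows="0 0 0.01 0 0 0; 0 0 0.02 0 0 0; 0 0 0.03 0 0 0; 0 0 0.04 0 0 0; 0 0 0.05 0 0 0; 0 0 0.06 0 0 0; 0 0 0.06 0 0 0; 0 0 0.06 0 0 0")

```text
clock: 16.5
position: [535.3, 62.6, 80.2]
ee_rot: [[-0.271, -0.962, 0.025], [-0.958, 0.267, -0.105], [0.094, -0.053, -0.994]]
contact_force: [0.2, -0.3, -1.2]
finger_gap: 0.576
finger_force: 31.4
```

```bash
python3 inh.py pics/w9.png; python3 -c "
from h import *
go((551,-108.2,95),169.1);print(bot.read_state()['contact_force'],bot.camera_params('wrist')['mtx'][0][0])
p=bot.camera_params('wrist');print(proj(p,[[556.2,-150.9,58],[570.6,-73.5,58]]))
im=cv2.imread('pics/w9.png');cv2.imwrite('pics/w9c.png',cv2.resize(im[150:400,180:440],None,fx=2.4,fy=2.4))"
```

```text
[535.3  62.6  80.2] [ 0.16 -0.27 -1.24] [ 0.04638425  0.04056676 -0.02673243] 0.576008245990599
23928 [[-52.1 -24.7   9.2]
 [ 12.1  -0.   10.5]
 [ 56.1  24.2  15.3]]
plane slope [ 4.77262682e-03 -6.06719006e-03  1.05507965e+01]
outline ((1.8351173400878906, -0.24857521057128906), (50.394622802734375, 111.62769317626953), 89.46558380126953)
hole px [294.4 344.4] 7.648629188537598 tool [-35.5 -12.2  10.6]
hole px [287.2 192.7] 11.543496131896973 tool [ 42.4 -13.1  10.6]
shift cm [16.09 -6.14  0.39] turn [-2.82 -5.53 -4.74] t 16.55
[-0.42176299  0.92356391 -0.39132356] 337.536000635966
[[ 135.87647347 -186.40009609]
 [ 157.11915479    3.26760859]]
```

View pics/w9c.png

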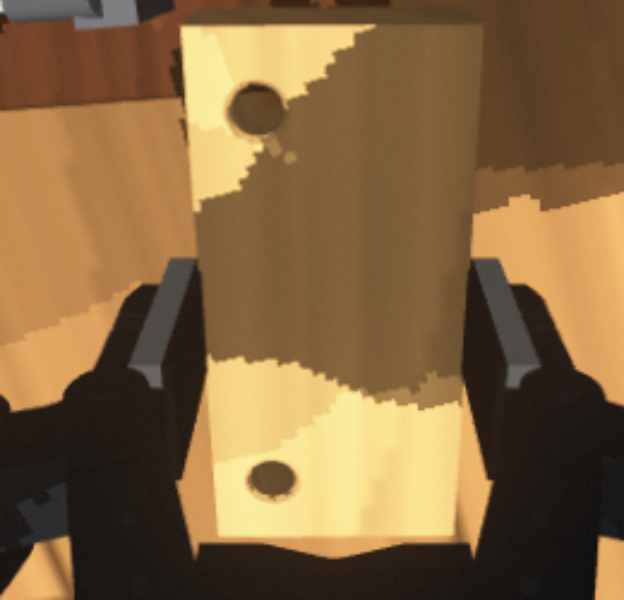

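The move stopped short with a tilted tool, probably at a joint limit. Holes in this picture: far (286.7,195.8), near (293.3,350).

```bash
python3 -c "
from h import *
s=bot.read_state();print(np.round(s['joint_positions'],3))
p=bot.camera_params('wrist');t=np.array(s['position']);R=np.array(s['ee_rot'])
c,r=ray(p,[(286.7,195.8),(293.3,350)]);c=(c-t)@R;r=r@R
print(c+r*((10.5-c[2])/r[:,2])[:,None])"
```

```text
[ 0.108  0.447  1.806 -0.14   0.879 -2.672]
[[ 41.1276522  -13.27729062  10.5       ]
 [-38.98895337 -12.79071006  10.5       ]]
```

```bash
python3 -c "
from h import *
go((550,130,70),155)"
```

```text
shift cm [-6.94  0.45  0.37] turn [-3.48 -5.15  9.34] t 16.55
```

To row units: -6.9 cm is -0.069, -6 cm is -0.06, 9.3 degrees is 0.0517.

Call:
servo_tool(rows="-0.01 0 0 -0.0033 -0.0056 0.0111; -0.02 0 0 -0.0067 -0.0111 0.0222; -0.03 0.001 0 -0.01 -0.0167 0.0333; -0.04 0.002 0.001 -0.0133 -0.0222 0.0444; -0.05 0.003 0.002 -0.0167 -0.0256 0.05; -0.06 0.004 0.003 -0.0194 -0.0283 0.0517; -0.069 0.004 0.004 -0.0194 -0.0283 0.0517; -0.069 0.004 0.004 -0.0194 -0.0283 0.0517")

```text
clock: 17.55
position: [550.2, 130.1, 69.2]
ee_rot: [[-0.421, -0.907, -0.002], [-0.907, 0.421, -0.001], [0.001, 0.001, -1.0]]
contact_force: [-0.5, -0.3, -0.1]
finger_gap: 0.575
finger_force: 31.4
```

```bash
python3 -c "
from h import *
go((550,130,27.5),155)"
```

```text
shift cm [0.01 0.01 4.17] turn [ 0.06 -0.08  0.1 ] t 17.55
```

To row units: 4.2 cm is 0.042, 3.8 cm is 0.038.

Call:
servo_tool(rows="0 0 0.015 0 0 0; 0 0 0.03 0 0 0; 0 0 0.038 0 0 0; 0 0 0.042 0 0 0; 0 0 0.042 0 0 0; 0 0 0.042 0 0 0; 0 0 0.042 0 0 0; 0 0 0.042 0 0 0")

```text
clock: 18.55
position: [550.1, 129.4, 27.6]
ee_rot: [[-0.422, -0.907, -0.001], [-0.907, 0.422, -0.001], [0.001, 0.001, -1.0]]
contact_force: [-0.7, 0.3, -0.6]
finger_gap: 0.577
finger_force: 31.4
```

To row units: -7 cm is -0.07, -6 cm is -0.06.

Call:
servo_tool(rows="0 0 0 0 0 0; 0 0 0 0 0 0; 0 0 0 0 0 0; 0 0 -0.02 0 0 0; 0 0 -0.04 0 0 0; 0 0 -0.06 0 0 0; 0 0 -0.07 0 0 0; 0 0 -0.07 0 0 0", hand=0.2)

```text
clock: 19.55
position: [550.5, 129.5, 98.1]
ee_rot: [[-0.422, -0.907, 0.0], [-0.907, 0.422, -0.001], [0.0, -0.0, -1.0]]
contact_force: [0.1, -0.2, 0.1]
finger_gap: 0.799
finger_force: 0.0
```

To row units: 84 degrees is 0.4667.

Call:
servo_tool(rows="0 0 0 0 0 0.0583; 0 0 0 0 0 0.1167; 0 0 0 0 0 0.175; 0 0 0 0 0 0.2333; 0 0 0 0 0 0.2917; 0 0 0 0 0 0.35; 0 0 0 0 0 0.4083; 0 0 0 0 0 0.4667")

```text
clock: 20.55
position: [549.3, 129.3, 96.3]
ee_rot: [[-0.944, 0.331, -0.004], [0.331, 0.944, -0.001], [0.003, -0.002, -1.0]]
contact_force: [-0.8, 0.6, -0.1]
finger_gap: 0.798
finger_force: 0.0
```

To row units: 84 degrees is 0.4667.

Call:
servo_tool(rows="0 0 0 0 0 0.0583; 0 0 0 0 0 0.1167; 0 0 0 0 0 0.175; 0 0 0 0 0 0.2333; 0 0 0 0 0 0.2917; 0 0 0 0 0 0.35; 0 0 0 0 0 0.4083; 0 0 0 0 0 0.4667")

```text
clock: 21.55
position: [549.3, 129.3, 96.3]
ee_rot: [[0.23, 0.973, -0.004], [0.973, -0.23, -0.001], [-0.002, -0.003, -1.0]]
contact_force: [0.1, 0.2, -0.6]
finger_gap: 0.802
finger_force: 0.0
```

```bash
sed -i 's/"pics\/w6.png"/"pics\/w10.png"/; s/(590.5,229.3,26),171.6/(550,130,27),-25/' sm.py; python3 sm.py
```

```text
[549.29661484 129.31701572  96.30432929]
[  79  119  109  136 8795] [134.8 185.8] [ 17. 140. 197.] ((440.4378356933594, 178.26914978027344), (85.07120513916016, 50.18757247924805), 84.22843933105469) top z 16.23786076076108
 hole (137.0, 190.0) [441.8 178.9  16. ]
[ 280  135   98  113 7860] [326.4 190.7] [ 19. 134. 201.] ((557.8617553710938, 146.72152709960938), (70.5457534790039, 50.34602737426758), 65.6490707397461) top z 16.116454521602975
 hole (353.3823547363281, 169.5) [578. 160.  16.]
shift cm [0.1  0.07 6.93] turn [-0.17  0.12 11.39] t 21.6
```

To row units: 6.9 cm is 0.069, 6.5 cm is 0.065, 11.3 degrees is 0.0628.

Call:
servo_tool(rows="0 0 0.01 -0.0006 0.0006 0.0333; -0.001 0 0.025 -0.0006 0.0006 0.0628; -0.001 0 0.04 -0.0006 0.0006 0.0628; -0.001 0 0.055 -0.0006 0.0006 0.0628; -0.001 0 0.065 -0.0006 0.0006 0.0628; -0.001 0 0.069 -0.0006 0.0006 0.0628; -0.001 0 0.069 -0.0006 0.0006 0.0628; -0.001 0 0.069 -0.0006 0.0006 0.0628")

```text
clock: 22.6
position: [550.2, 128.5, 28.9]
ee_rot: [[0.411, 0.912, 0.002], [0.912, -0.411, 0.0], [0.001, 0.001, -1.0]]
contact_force: [-0.1, 0.4, -0.6]
finger_gap: 0.796
finger_force: 0.0
```

Call:
servo_tool(rows="0 0 0 0 0 0; 0 0 0 0 0 0; 0 0 0 0 0 0; 0 0 0 0 0 0; 0 0 0 0 0 0; 0 0 0 0 0 0; 0 0 0 0 0 0; 0 0 0 0 0 0", hand=1)

```text
clock: 23.6
position: [550.2, 128.5, 29.2]
ee_rot: [[0.411, 0.912, 0.002], [0.912, -0.411, 0.001], [0.001, 0.002, -1.0]]
contact_force: [-1.2, 0.4, 5.2]
finger_gap: 0.568
finger_force: 31.3
```

Call:
servo_tool(rows="0 0 -0.005 0 0 0; 0 0 -0.02 0 0 0; 0 0 -0.05 0 0 0; 0 0 -0.08 0 0 0; 0 0 -0.11 0 0 0; 0 0 -0.13 0 0 0; 0 0 -0.13 0 0 0; 0 0 -0.13 0 0 0")

```text
clock: 24.6
position: [549.0, 128.3, 158.1]
ee_rot: [[0.411, 0.912, -0.0], [0.912, -0.411, 0.0], [0.0, -0.0, -1.0]]
contact_force: [0.4, -0.7, -1.2]
finger_gap: 0.569
finger_force: 31.3
```

```bash
python3 inh.py pics/w11.png; python3 -c "
import cv2
im=cv2.imread('pics/w11.png');cv2.imwrite('pics/w11c.png',cv2.resize(im[150:400,180:440],None,fx=2.4,fy=2.4))
from h import *
print(np.round(bot.read_state()['joint_positions'],2))"
```

```text
[549.  128.3 158.1] [ 0.38 -0.7  -1.15] [ 0.02927544 -0.00115358 -0.05987427] 0.5691355083083453
22608 [[-53.4 -24.8  11.6]
 [ 11.4  -0.8  13.1]
 [ 55.   24.4  15.1]]
plane slope [3.10076782e-03 3.79503845e-03 1.31011269e+01]
outline ((0.6582679748535156, -0.2310028076171875), (111.0346450805664, 50.095680236816406), 0.09478554129600525)
hole px [344.2 348.7] 10.222640037536621 tool [-39.1  12.6  13.1]
hole px [348.9 197.4] 12.135404586791992 tool [41.1 12.5 13.1]
[0.15 0.38 1.66 0.   1.1  0.58]
```

View pics/w11c.png

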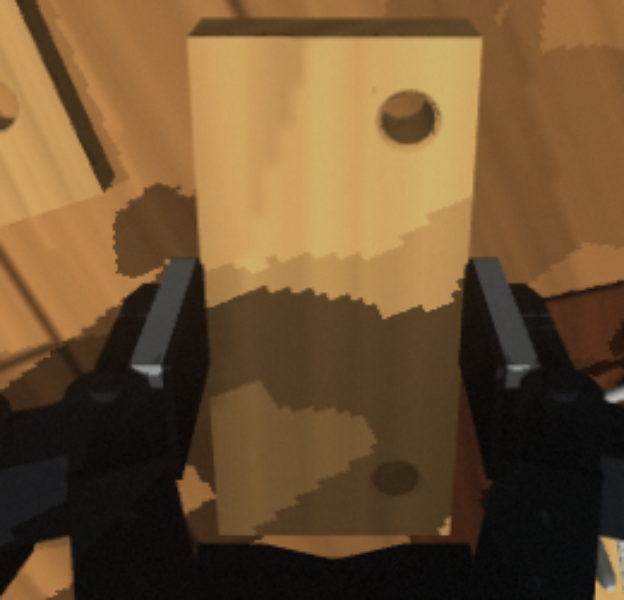

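The holes are at crop (408,117) and (395,478), giving a mid-point of (0.7,12.7) mm in the tool. The underside is 29.1 mm below the TCP.

```bash
python3 -c "
from h import *
go((550.8,-111.1,158),-10.65)"
```

```text
shift cm [-21.74  10.02  -0.04] turn [ -0.06   0.02 -13.61] t 24.65
```

To row units: -21.7 cm is -0.217, -19.5 cm is -0.195, -13.6 degrees is -0.0756.

Call:
servo_tool(rows="-0.02 0.01 0 0 0 -0.0111; -0.055 0.025 0 0 0 -0.0278; -0.09 0.04 0 0 0 -0.0444; -0.125 0.057 0 0 0 -0.0611; -0.16 0.073 0 0 0 -0.0756; -0.195 0.09 0 0 0 -0.0756; -0.217 0.1 0 0 0 -0.0756; -0.217 0.1 0 0 0 -0.0756")

```text
clock: 25.65
position: [551.0, -112.1, 157.0]
ee_rot: [[0.188, 0.982, -0.001], [0.982, -0.188, 0.001], [0.0, -0.002, -1.0]]
contact_force: [0.7, 0.3, -0.8]
finger_gap: 0.571
finger_force: 31.3
```

```bash
python3 -c "
from h import *
go((550.8,-111.1,97),-10.65)"
```

```text
shift cm [ 0.09 -0.03  6.  ] turn [-0.09 -0.03 -0.17] t 25.65
```

To row units: 6 cm is 0.06, 5 cm is 0.05, -0.2 degrees is -0.0011.

Call:
servo_tool(rows="0.001 0 0.01 0 0 -0.0011; 0.001 0 0.02 0 0 -0.0011; 0.001 0 0.035 0 0 -0.0011; 0.001 0 0.05 0 0 -0.0011; 0.001 0 0.06 0 0 -0.0011; 0.001 0 0.06 0 0 -0.0011; 0.001 0 0.06 0 0 -0.0011; 0.001 0 0.06 0 0 -0.0011")

```text
clock: 26.65
position: [552.4, -109.8, 99.0]
ee_rot: [[0.182, 0.983, 0.002], [0.983, -0.182, 0.0], [0.0, 0.002, -1.0]]
contact_force: [-0.3, -0.3, -0.5]
finger_gap: 0.573
finger_force: 31.3
```

```bash
python3 inh.py pics/w12.png; python3 -c "
from h import *
go((550.8,-111.1,84),-10.65)
p=bot.camera_params('wrist');print(proj(p,[[556.0,-152.1,58],[570.8,-73.5,58]]))
im=cv2.imread('pics/w12.png');cv2.imwrite('pics/w12c.png',cv2.resize(im[150:400,180:440],None,fx=2.4,fy=2.4))"
```

```text
[ 552.4 -109.8   99. ] [-0.31 -0.27 -0.53] [ 0.00192204 -0.03534324  0.01139543] 0.5725629672519039
22798 [[-53.4 -24.6  11.6]
 [ 11.2  -0.3  13.1]
 [ 54.9  24.8  15.4]]
plane slope [1.98156131e-03 3.41005233e-03 1.31294994e+01]
outline ((0.6636924743652344, 0.09261894226074219), (50.315643310546875, 110.98689270019531), 89.99290466308594)
hole px [344.  346.3] 8.732224464416504 tool [-37.6  12.7  13.1]
hole px [349.  197.4] 11.543496131896973 tool [41.  12.7 13.1]
shift cm [-0.16 -0.13  1.5 ] turn [ 0.11 -0.02  0.19] t 26.7
[[338.10352019 316.33667732]
 [341.70262434 183.62030905]]
```

View pics/w12c.png

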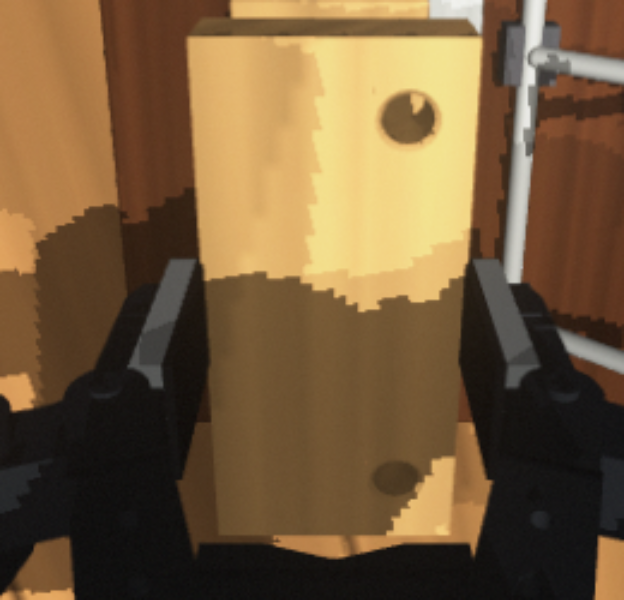

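To row units: 0.9 cm is 0.009, 0.8 cm is 0.008, 0.2 degrees is 0.0011.

Call:
servo_tool(rows="-0.001 -0.001 0.002 0 0 0.0011; -0.001 -0.001 0.004 0 0 0.0011; -0.001 -0.001 0.006 0 0 0.0011; -0.001 -0.001 0.008 0 0 0.0011; -0.001 -0.001 0.009 0 0 0.0011; -0.001 -0.001 0.009 0 0 0.0011; -0.001 -0.001 0.009 0 0 0.0011; -0.001 -0.001 0.009 0 0 0.0011")

```text
clock: 27.7
position: [550.8, -110.4, 89.4]
ee_rot: [[0.185, 0.983, 0.001], [0.983, -0.185, 0.0], [0.001, 0.001, -1.0]]
contact_force: [0.0, 0.3, -1.5]
finger_gap: 0.573
finger_force: 31.3
```

```bash
python3 -c "
from h import *
print(bot.read_state()['position'],bot.read_state()['contact_force']);go((550.8,-111.1,83),-10.65)"
```

```text
[ 550.79983614 -110.35298057   89.44159093] [ 0.00248348  0.30500904 -1.49267199]
shift cm [-0.07  0.01  0.64] turn [ 0.05 -0.03 -0.01] t 27.7
```

Call:
servo_tool(rows="-0.0006 0 0.001 0 0 0; -0.0006 0 0.002 0 0 0; -0.0006 0 0.003 0 0 0; -0.0006 0 0.004 0 0 0; -0.0006 0 0.005 0 0 0; -0.0006 0 0.006 0 0 0; -0.0006 0 0.006 0 0 0; -0.0006 0 0.006 0 0 0")

```text
clock: 28.7
position: [550.6, -110.9, 83.4]
ee_rot: [[0.185, 0.983, 0.001], [0.983, -0.185, 0.0], [0.0, 0.001, -1.0]]
contact_force: [0.2, -0.1, -0.7]
finger_gap: 0.572
finger_force: 31.3
```

To row units: 0.4 cm is 0.004, 0.3 cm is 0.003.

Call:
servo_tool(rows="0 0 0.001 0 0 0; 0 0 0.002 0 0 0; 0 0 0.003 0 0 0; 0 0 0.004 0 0 0; 0 0 0.004 0 0 0; 0 0 0.004 0 0 0; 0 0 0.004 0 0 0; 0 0 0.004 0 0 0")

```text
clock: 29.7
position: [550.7, -110.9, 79.4]
ee_rot: [[0.185, 0.983, 0.001], [0.983, -0.185, 0.0], [0.0, 0.001, -1.0]]
contact_force: [-0.4, 0.2, -1.4]
finger_gap: 0.57
finger_force: 31.3
```

To row units: 1 cm is 0.01, 0.9 cm is 0.009.

Call:
servo_tool(rows="0 0 0.0015 0 0 0; 0 0 0.003 0 0 0; 0 0 0.0045 0 0 0; 0 0 0.006 0 0 0; 0 0 0.0075 0 0 0; 0 0 0.009 0 0 0; 0 0 0.01 0 0 0; 0 0 0.01 0 0 0")

```text
clock: 30.7
position: [550.6, -110.9, 69.3]
ee_rot: [[0.185, 0.983, 0.001], [0.983, -0.185, 0.0], [0.001, 0.001, -1.0]]
contact_force: [0.5, 0.3, -0.0]
finger_gap: 0.57
finger_force: 31.3
```

```bash
python3 inh.py pics/w13.png
```

```text
[ 550.6 -110.9   69.3] [ 0.47  0.26 -0.01] [0.04440605 0.00741285 0.07425636] 0.5696354050108932
22859 [[-53.4 -24.4  11.7]
 [ 11.3  -0.2  13.2]
 [ 54.9  24.6  15.7]]
plane slope [2.64716123e-03 2.90683702e-03 1.31666440e+01]
outline ((0.6133308410644531, 0.07921600341796875), (111.00450134277344, 50.31970977783203), 0.05122187361121178)
hole px [343.7 347.7] 8.646367073059082 tool [-38.5  12.5  13.2]
hole px [348.6 200. ] 11.441374778747559 tool [39.9 12.6 13.2]
```

To row units: 1.15 cm is 0.0115, 1.05 cm is 0.0105.

Call:
servo_tool(rows="0 0 0.002 0 0 0; 0 0 0.004 0 0 0; 0 0 0.006 0 0 0; 0 0 0.008 0 0 0; 0 0 0.0095 0 0 0; 0 0 0.0105 0 0 0; 0 0 0.0115 0 0 0; 0 0 0.0115 0 0 0")

```text
clock: 31.75
position: [550.6, -110.9, 57.8]
ee_rot: [[0.185, 0.983, 0.001], [0.983, -0.185, 0.0], [0.001, 0.001, -1.0]]
contact_force: [0.6, -0.2, -0.4]
finger_gap: 0.573
finger_force: 31.3
```

Call:
servo_tool(rows="0 0 0 0 0 0; 0 0 0 0 0 0; 0 0 0 0 0 0; 0 0 0 0 0 0; 0 0 0 0 0 0; 0 0 0 0 0 0; 0 0 0 0 0 0; 0 0 0 0 0 0", hand=0.28)

```text
clock: 32.75
position: [550.6, -110.9, 57.9]
ee_rot: [[0.185, 0.983, 0.001], [0.983, -0.185, 0.0], [0.0, 0.001, -1.0]]
contact_force: [-0.1, -0.6, -0.6]
finger_gap: 0.72
finger_force: 0.0
```

To row units: -15 cm is -0.15, -13 cm is -0.13.

Call:
servo_tool(rows="0 0 -0.01 0 0 0; 0 0 -0.025 0 0 0; 0 0 -0.045 0 0 0; 0 0 -0.07 0 0 0; 0 0 -0.1 0 0 0; 0 0 -0.13 0 0 0; 0 0 -0.15 0 0 0; 0 0 -0.15 0 0 0")

```text
clock: 33.75
position: [551.9, -111.3, 210.8]
ee_rot: [[0.185, 0.983, 0.006], [0.983, -0.185, -0.001], [-0.0, 0.006, -1.0]]
contact_force: [-0.8, 0.7, -0.8]
finger_gap: 0.718
finger_force: 0.0
```

Run:
```python
from h import *
print(bot.read_state()["contact_force"])
fx,fy,a=np.load("file.npy");ex=np.array([np.cos(a),np.sin(a)]);ey=np.array([-ex[1],ex[0]]);o=np.array([fx,fy])
for n in("wrist","side"):
    im,d,p=cap(n)
    vv,uu=np.mgrid[0:400,0:640];c,r=ray(p,np.c_[uu.ravel(),vv.ravel()]);P=(c+r*d.ravel()[:,None]).reshape(400,640,3)
    F=np.dstack([(P[:,:,:2]-o)@ex,(P[:,:,:2]-o)@ey,P[:,:,2]])
    m=(abs(F[:,:,0]+13)<30)&(abs(F[:,:,1]-6)<62)&(abs(F[:,:,2]-44)<4)
    q=F[m];print(n,m.sum(),np.percentile(q,[1,50,99],axis=0).round(1))
    k=np.linalg.lstsq(np.c_[q[:,:2],np.ones(len(q))],q[:,2],rcond=None)[0];print("slope",k[:2],cv2.minAreaRect(q[:,:2].astype(np.float32)))
    for y in(-34,46):
        m=(abs(F[:,:,0])<8)&(abs(F[:,:,1]-y)<9)&(F[:,:,2]>50)&(F[:,:,2]<62);print("post above",y,m.sum(),F[m].mean(0) if m.any() else "")
    m=(F[:,:,0]>50)&(F[:,:,0]<125)&(abs(F[:,:,1]-110)<18)&(F[:,:,2]>60)&(F[:,:,2]<115);print("tab",m.sum(),F[m].max(0).round(1) if m.any() else "",np.median(F[m],0).round(1) if m.any() else "")
# roller top at lever 1.0
tx=o+77.8*ex+110*ey;print(tx);go((tx[0],tx[1],150),79.3)
```

```text
[-0.8202471   0.71777541 -0.76117243]
wrist 6547 [[-37.3 -48.5  42.4]
 [-13.3  10.   44.1]
 [ 11.8  59.1  45.7]]
slope [-0.00020524  0.00123444] ((-12.713581085205078, 5.094825744628906), (109.67452239990234, 50.31615447998047), 89.81842041015625)
post above -34 54 [  0.49844727 -32.6686604   54.82438204]
post above 46 59 [ 0.51431292 46.55463779 55.40766104]
tab 1556 [ 86.5 122.4 104.8] [ 72.8 110.1  99.2]
side 466 [[-39.8 -48.7  40.4]
 [-16.6   2.2  45.2]
 [ 10.3  62.1  47.8]]
slope [0.00848937 0.0057582 ] ((-14.303394317626953, 7.627983093261719), (52.43178939819336, 115.0831298828125), 0.0662481039762497)
post above -34 8 [ -1.7415086  -34.80601943  54.89852249]
post above 46 6 [-1.45247622 45.7047691  55.42080514]
tab 75 [ 84.  124.3 106.2] [ 70.2 109.2  93.1]
[658.52232579 -24.6630657 ]
shift cm [10.48  9.03  5.83] turn [ 8.000e-02  4.000e-02 -8.996e+01] t 33.85
```

The sample lies flat, top at 44 mm, with both posts showing above it. Now the lever.

To row units: 10.5 cm is 0.105, 9.3 cm is 0.093, -10.5 degrees is -0.0583.

Call:
servo_tool(rows="0.013 0.011 -0.01 0 0 -0.0583; 0.026 0.022 -0.01 0 0 -0.1167; 0.04 0.034 -0.01 0 0 -0.175; 0.053 0.045 -0.01 0 0 -0.2333; 0.066 0.056 -0.01 0 0 -0.2917; 0.08 0.068 -0.01 0 0 -0.35; 0.093 0.079 -0.01 0 0 -0.4083; 0.105 0.09 -0.01 0 0 -0.4667", hand=0.4)

```text
clock: 34.85
position: [657.9, -23.9, 216.1]
ee_rot: [[-0.96, 0.281, -0.003], [0.281, 0.96, 0.001], [0.003, -0.0, -1.0]]
contact_force: [-1.0, -0.1, 0.6]
finger_gap: 0.602
finger_force: 0.0
```

To row units: 7 cm is 0.07, 6 cm is 0.06, -6 degrees is -0.0333.

Call:
servo_tool(rows="0 0 0 0 0 -0.0333; 0 0 0 0 0 -0.0333; 0 0 0.02 0 0 -0.0333; 0 0 0.04 0 0 -0.0333; 0 0 0.06 0 0 -0.0333; 0 0 0.07 0 0 -0.0333; 0 0 0.07 0 0 -0.0333; 0 0 0.07 0 0 -0.0333")

```text
clock: 35.85
position: [658.9, -24.5, 148.7]
ee_rot: [[-0.983, 0.185, 0.002], [0.185, 0.983, 0.0], [-0.002, 0.001, -1.0]]
contact_force: [-0.6, 1.0, -0.0]
finger_gap: 0.602
finger_force: 0.0
```

```bash
python3 -c "
from h import *
print(bot.read_state()['position'],bot.read_state()['contact_force']);go((659.5,-25.2,98),79.4)"
```

```text
[658.93844674 -24.51750631 148.68380004] [-0.64611214  0.97685636 -0.01068633]
shift cm [-0.06 -0.06  5.07] turn [ 0.03  0.11 -0.09] t 35.85
```

To row units: 5.1 cm is 0.051, 4.6 cm is 0.046.

Call:
servo_tool(rows="0 0 0.01 0 0 0; -0.001 -0.001 0.022 0 0 0; -0.001 -0.001 0.034 0 0 0; -0.001 -0.001 0.046 0 0 0; -0.001 -0.001 0.051 0 0 0; -0.001 -0.001 0.051 0 0 0; -0.001 -0.001 0.051 0 0 0; -0.001 -0.001 0.051 0 0 0")

```text
clock: 36.85
position: [659.7, -25.6, 97.6]
ee_rot: [[-0.983, 0.185, 0.002], [0.185, 0.983, 0.0], [-0.002, 0.001, -1.0]]
contact_force: [-0.8, 0.1, -0.5]
finger_gap: 0.597
finger_force: 0.0
```

Call:
servo_tool(rows="0 0 0 0 0 0; 0 0 0 0 0 0; 0 0 0 0 0 0; 0 0 0 0 0 0; 0 0 0 0 0 0; 0 0 0 0 0 0; 0 0 0 0 0 0; 0 0 0 0 0 0", hand=1, grip_force=30)

```text
clock: 37.85
position: [659.5, -25.4, 97.4]
ee_rot: [[-0.983, 0.185, 0.001], [0.185, 0.983, 0.0], [-0.001, 0.001, -1.0]]
contact_force: [-0.4, 2.0, 4.9]
finger_gap: 0.274
finger_force: 31.0
```

To row units: 4.5 cm is 0.045, 3.82 cm is 0.0382.

Call:
servo_tool(rows="-0.0057 0 0.0041 0 0 0; -0.0109 0 0.0087 0 0 0; -0.0157 0 0.0138 0 0 0; -0.02 0 0.0194 0 0 0; -0.0236 0 0.0253 0 0 0; -0.0266 0 0.0316 0 0 0; -0.029 0 0.0382 0 0 0; -0.0308 0 0.045 0 0 0")

```text
clock: 38.85
position: [690.8, -31.3, 52.5]
ee_rot: [[-0.983, 0.185, 0.003], [0.185, 0.983, 0.0], [-0.003, 0.001, -1.0]]
contact_force: [0.1, 2.1, 5.5]
finger_gap: 0.275
finger_force: 34.4
```

To row units: 1.45 cm is 0.0145, 1.4 cm is 0.014.

Call:
servo_tool(rows="-0.0006 0 0.0035 0 0 0; -0.001 0 0.0069 0 0 0; -0.0013 0 0.0105 0 0 0; -0.0014 0 0.0135 0 0 0; -0.0014 0 0.014 0 0 0; -0.0014 0 0.0145 0 0 0; -0.0014 0 0.0145 0 0 0; -0.0014 0 0.0145 0 0 0")

```text
clock: 39.85
position: [692.1, -31.5, 37.5]
ee_rot: [[-0.983, 0.185, 0.003], [0.185, 0.983, 0.0], [-0.003, 0.001, -1.0]]
contact_force: [5.7, 0.7, 2.2]
finger_gap: 0.27
finger_force: 34.7
```

To row units: -8 cm is -0.08, -5 cm is -0.05.

Call:
servo_tool(rows="0 0 0 0 0 0; 0 0 0 0 0 0; 0 0 0 0 0 0; 0 0 0 0 0 0; 0 0 -0.02 0 0 0; 0 0 -0.05 0 0 0; 0 0 -0.08 0 0 0; 0 0 -0.08 0 0 0", hand=0.3)

```text
clock: 40.85
position: [693.6, -31.8, 122.3]
ee_rot: [[-0.983, 0.185, 0.009], [0.185, 0.983, -0.001], [-0.009, 0.001, -1.0]]
contact_force: [-0.3, -0.0, 0.5]
finger_gap: 0.703
finger_force: 0.0
```

To row units: -14 cm is -0.14, 13 cm is 0.13.

Call:
servo_tool(rows="0.02 -0.01 -0.01 0 0 0; 0.04 -0.02 -0.03 0 0 0; 0.07 -0.04 -0.06 0 0 0; 0.1 -0.05 -0.09 0 0 0; 0.13 -0.06 -0.12 0 0 0; 0.13 -0.06 -0.14 0 0 0; 0.13 -0.06 -0.14 0 0 0; 0.13 -0.06 -0.14 0 0 0")

```text
clock: 41.85
position: [551.6, -66.4, 256.5]
ee_rot: [[-0.983, 0.185, -0.001], [0.185, 0.983, 0.001], [0.001, 0.001, -1.0]]
contact_force: [0.9, -0.1, 0.3]
finger_gap: 0.7
finger_force: 0.0
```

Run:
```python
from h import *
print(bot.read_state()["contact_force"],bot.read_state()["clock"])
fx,fy,a=np.load("file.npy");ex=np.array([np.cos(a),np.sin(a)]);ey=np.array([-ex[1],ex[0]]);o=np.array([fx,fy])
for n in("wrist","side","top"):
    im,d,p=cap(n)
    vv,uu=np.mgrid[0:400,0:640];c,r=ray(p,np.c_[uu.ravel(),vv.ravel()]);P=(c+r*d.ravel()[:,None]).reshape(400,640,3)
    F=np.dstack([(P[:,:,:2]-o)@ex,(P[:,:,:2]-o)@ey,P[:,:,2]])
    m=(abs(F[:,:,0]+13)<30)&(abs(F[:,:,1]-6)<62)&(abs(F[:,:,2]-44)<4)
    q=F[m]
    if len(q)>9:
        k=np.linalg.lstsq(np.c_[q[:,:2],np.ones(len(q))],q[:,2],rcond=None)[0];print(n,"sample z",np.median(q[:,2]),"slope",k[:2],cv2.minAreaRect(q[:,:2].astype(np.float32)))
    def r_(nm,m): print(" ",nm,m.sum(),F[m].min(0).round(1) if m.any() else "",F[m].max(0).round(1) if m.any() else "",np.median(F[m],0).round(1) if m.any() else "")
    r_("tab",(F[:,:,0]>98)&(F[:,:,0]<125)&(abs(F[:,:,1]-110)<15)&(F[:,:,2]>25)&(F[:,:,2]<60))
    r_("ring cap",(abs(F[:,:,0])<10)&(abs(F[:,:,1])<80)&(F[:,:,2]>59)&(F[:,:,2]<90))
    r_("ring open?",(abs(F[:,:,0]-80)<20)&(abs(F[:,:,1])<80)&(F[:,:,2]>45)&(F[:,:,2]<90))
```

```text
[ 0.90114983 -0.05448785  0.30568404] 41.85
wrist sample z 43.91441884095866 slope [ 0.002544   -0.00100676] ((-13.201993942260742, 4.70306396484375), (109.97320556640625, 49.9361572265625), 89.88188171386719)
  tab 321 [98.2 97.7 32.6] [118.2 121.9  45.7] [107.1 109.3  41.5]
  ring cap 478 [ -2.3 -52.5  59.8] [10.  53.2 81.1] [  0.9 -26.1  63.3]
  ring open? 0   
side sample z 45.30306106580758 slope [0.00451998 0.0021422 ] ((-14.227079391479492, 5.800209045410156), (52.633277893066406, 113.49093627929688), 0.8229346871376038)
  tab 40 [98.4 98.  30.2] [114.1 124.7  47.6] [105.5 106.3  41.3]
  ring cap 59 [ -4.2 -53.3  60. ] [ 9.7 54.2 83.5] [ -0.1 -26.6  65.5]
  ring open? 0   
top sample z 43.845835592520416 slope [-0.00828475 -0.00696337] ((-12.621983528137207, 20.974529266357422), (80.6939697265625, 46.07879638671875), 89.85430908203125)
  tab 0   
  ring cap 0   
  ring open? 0
```

```bash
python3 -c "
from rig import bot
print(bot.close_job())"
```

```text
the job is handed in; nothing more can be done
None
```

The sample board is threaded on both posts and lies flat on the filed boards, the lever is pressed home with the rings shut, and I handed the job in at about 42 s (no verdict was returned); I had to set the sample down and re-grip it once because the last joint hit its limit, and I kept the gripper clear of the bystanders but did not measure their positions again at the end.

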